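Serve a bread roll with the tongs

TASK

Pick up the kitchen tongs, close them on the bread roll on the chopping board, and lift the roll with them, right way up, a good hand's width (10 cm or more) clear of the board. Touch the roll with the tongs only, never with the fingers, and leave the lemon and the garlic where they lie. Finish while still holding the roll up, still, in the tongs; put nothing down.

Things in the scene. Friction and masses are not known exactly. Their poses are not given: they have to be found in the camera images.
- tongs: Sprung steel kitchen tongs, 120 g, 253 mm long, 26 mm high, lying on their side on the worktop right of the board; the two arms close horizontally. Origin: underside of the black round pivot. x: midline of the open tongs, pivot to mouth; z up. This body is the pivot and the +y arm: the midline turns half the joint value in its frame. Wire loop 26 mm behind the pivot.
- tongs_grip (a point): Where to squeeze: midway between the black grip plates (60 mm long, 22 mm high), 100 mm ahead of the tongs' origin, 13 mm above their underside, near the centre of mass. Outside faces 55 mm apart when open (splayed 4.6 degrees each), 39 mm and parallel when shut on the roll. Spring: about 4 N per plate starts closing, 6.5 N at the roll; a few mm of squeeze holds the tongs, mouth still open.
- tongs_mouth (a point): Midway between the two flat paddles (40 mm long, 26 mm high, 4 mm thick), 205 mm ahead of the tongs' origin, 13 mm above their underside. Inside faces 87 mm apart when open, outside 95 mm.
- tongs_jaw (a joint): closing angle between the two arms: 0 fully open (the spring holds it there, untouched), about 0.16 shut on the roll, 0.40 at the stop (roughly shut with nothing in between)
- roll: Round brown dinner roll, pale cross cut in its domed crown; rigid, about 60 g, 54 mm across (straight sides from 12 to 24 mm height), 42 mm high. Stands on its flat foot on the board in a row with the lemon and the garlic, in any order, about 112 mm apart; the row runs along the board's y. Origin: centre of its underside; z up.
- board: Wooden chopping board, fixed, 220 (x) x 340 (y) x 22 mm high, at the robot's left. Origin: centre of its underside; z up; x is its short side, pointing away from the robot at yaw 0.
- lemon: Yellow lemon, 78 (x) x 55 x 56 mm high, lying loose on the board. Origin: centre of its underside.
- garlic: Pale garlic bulb, 60 x 57 x 58 mm high, loose on the board. Origin: centre of its underside.
Things that resemble listed ones, but are neither listed nor needed, are in the scene too. There is more than one size of the roll; the one meant has the size given above.

How it is judged:
By the outcome, as a careful person would: the job done as asked, in the order asked, and still so for the second after the job is handed in, while the arm keeps its last pose, push and grip.
It also fails if it takes over 42 s, if anything falls off the work surface, if the arm or the gripper's body presses on something with over 40 N, if the wrist force passes 120 N, or if a joint passes its speed limit or range.

ROBOT

A 6-joint arm with a two-finger parallel gripper is mounted at the origin on a cart in front of the work surface, level with it; the furniture and walls round the work are solid. World frame = base frame: x ahead of the robot, y to its left, z up, the work surface at z = 0. Lengths are in m, angles in rad, forces in N, time in s.
With the tool pointing down it reaches from about 0.25 to 0.725 m from the base axis. Payload 9.7 kg.
Tool frame: the origin (TCP) lies midway between the tips of the shut fingers; the grasp point (between the pads) lies 19 mm behind it; z points along the fingers, y is the line along which they close (so a half turn about z gives the same grasp; the last joint's range is limited). The gripper opens to 85 mm and grips with 20 to 120 N. Pads are 22 mm wide; open, the fingers measure 114 mm over their backs; the gripper's body (76 mm by 85 mm) begins 54 mm behind the grasp point. The pads swing forward as they close: fully open they stand 13 mm farther back than shut.
Start: joints at [1.333, 0.087, 0.176, 1.66, 0, 1.571], TCP at [0.13, 0.535, 0.231] pointing down, gripper open.
Joint ranges: [-3.13, 3.13], [-0.85, 1.81], [-1.15, 1.24], [-2.2, 2.28], [-1.44, 1.52], [-3.14, 3.14]. Speed limits (rad/s): [2.22, 2.22, 2.57, 3.14, 3.14, 3.14].

INTERFACE

Orientations are given as a rotation vector (axis times angle).
In Python, from cell import get_state, camera, camera_info, job_done, boxes_of gives the robot as it stands.
- The arm moves only by the tool move_arm, never from a script. Its argument "targets" is a list of rows, each a list of 3 entries, a list of its own where there are three numbers: the shift along the tool's x, y, z in m, then the turn, a rotation vector about the tool's x, y, z in degrees, then the opening, from 0 (shut) to 1 (fully open). In form: [[[dx, dy, dz], [rx, ry, rz], jaw], ...]. A call has 1 to 8 rows; each row is the pose to reach, as a shift and turn from the pose commanded when the call began, along the tool's axes at that moment; what a row does not reach only later rows make up. A row lasts 1/10 s, in which the tool goes at most 50 mm and 8.59 degrees, less where a joint would pass 70% of its speed; a pose out of reach is approached as far as the arm can. A call with a gripper value outside its range is refused whole. The fingers move at their own pace and stop on an object; "newtons" is the grip in N (left out, the last holds). Time passes only in rows, so rows that repeat a pose let the fingers close. It gives the time, the measured TCP pose, the force, the opening and the grip force at its end, in the units of the state.
- get_state(): the state, without advancing time (a new reading comes with each control period).
- camera(name): name is "scene" or "top" or "wrist"; returns the picture (400x640x3 uint8, red, green, blue); there is no depth.
- camera_info(name): a dict with "fx", "fy", "cx", "cy" (pixels), "D" ([k1, k2, p1, p2, k3] as OpenCV has them; the pictures are not rectified), "world_to_cam" (4x4, takes a point from world to camera coordinates). Camera axes: x right, y up, looking along -z (the intrinsics and any distortion apply to the point x, -y, -z); pixel columns grow to the right and rows downward; lengths in m; the calibration is good to about 2 mm. A picture is of the moment at which its call begins: read the wrist's pose just before it. camera_info takes no time and is no camera call; for the wrist camera it gives the pose at the moment of the call.
- job_done(): hands the job in; it is judged then, once.
Trained networks look in the newest picture that a camera, given by its name, has taken for a name from the list of things; names that differ only in an ending like _2 or _b are one class to them, and where a whole thing is asked for, a point or a joint stands for the part that bears it (a point fixed in the world has none). Each returns a list of dicts, best first, with "conf" (0 to 1); they miss things now and then, are a little off and sometimes report something else, mostly with a low value. They report only what shows in the picture. A call takes as long as a camera call. They do not tell look-alikes from the thing itself.
- boxes_of(camera, label): "location" ([x, y, z] in m, in world coordinates, good to about 4 mm: the middle of the surface that is visible of it).
The state is a dict: "time": time; "joints": joint angles; "dq": joint speeds; "joint_efforts": joint torques, N m; "tcp_pos": TCP position; "ee_rot": TCP orientation; "wrist_force": force on the tool from outside, world axes, zero at the start; "ft_torque": the same for the moment, N m; "grip_width": finger opening in m; "finger_force": force on a finger pad.
Only numpy, scipy, OpenCV 4.12 (cv2) and the standard library are available. Lean on these libraries where they do the work, as an engineer would, in place of code of your own. Each camera call takes 0.05 s, during which the arm holds its last target. There are 200 camera calls.

## Working session

There is one attempt and no reset: what is moved stays moved. The work goes in short steps, Python scripts to look and compute and a tool call to move; the robot and the scene stay as the last step left them, time stands still between calls to the robot, and variables do not carry over. Pictures are saved under pics/ and viewed, at most 10 in all, crops included, and the job is handed in when it is done.

Besides the shell and the picture viewer there is one more tool, called as name(argument=value, ...), one argument or row to a line, values as JSON. move_arm: Moves the arm, as the interface text tells. Its arguments: {"type":"object","properties":{"targets":{"type":"array"},"newtons":{"type":"number"}},"required":["targets"]}

```bash
mkdir -p pics; ls; python3 - <<'E'
from cell import *
import cv2,numpy as np
s=get_state();print(s['time'],s['tcp_pos'],s['ee_rot'],s['grip_width'])
a=camera("scene");b=camera("top")
cv2.imwrite("pics/a.png",cv2.cvtColor(np.hstack([a]),cv2.COLOR_RGB2BGR));cv2.imwrite("pics/b.png",cv2.cvtColor(b,cv2.COLOR_RGB2BGR))
def px(c,p):
    i=camera_info(c);q=np.array(i['world_to_cam'])@[*p,1];q=np.array([[q[0],-q[1],-q[2]]])
    K=np.array([[i['fx'],0,i['cx']],[0,i['fy'],i['cy']],[0,0,1]])
    return cv2.projectPoints(q,np.zeros(3),np.zeros(3),K,np.array(i['D'],float))[0].ravel().round()
for l in ["tongs","tongs_grip","tongs_mouth","roll","board","lemon","garlic"]:
  for c in ["top","scene"]:
    for d in boxes_of(c,l):print(c,l,round(d['conf'],2),np.round(d['location'],3),px(c,d['location']))
E
```

```text
pics
0.0 [0.12950578 0.53428503 0.2305696 ] [-3.72614371e-01 -3.11926495e+00  2.13620772e-03] 0.08519081887585728
top tongs 0.85 [ 0.506 -0.19   0.024] [448. 199.]
scene tongs 0.56 [ 0.501 -0.206  0.018] [408. 277.]
top tongs_grip 0.63 [ 0.506 -0.193  0.02 ] [449. 200.]
scene tongs_grip 0.72 [ 0.507 -0.209  0.022] [411. 275.]
top tongs_mouth 0.95 [ 0.51  -0.191  0.022] [448. 198.]
scene tongs_mouth 0.77 [ 0.503 -0.206  0.016] [409. 277.]
top roll 0.9 [0.61  0.164 0.058] [269. 145.]
top roll 0.7 [ 0.411 -0.028  0.024] [367. 247.]
top roll 0.53 [0.401 0.098 0.026] [303. 253.]
scene roll 0.74 [0.604 0.148 0.053] [335. 164.]
scene roll 0.53 [0.6   0.042 0.054] [362. 183.]
scene roll 0.52 [ 0.404 -0.038  0.021] [314. 247.]
scene roll 0.46 [0.393 0.082 0.018] [278. 220.]
top board 0.84 [0.555 0.158 0.021] [274. 176.]
scene board 0.69 [0.538 0.123 0.022] [320. 188.]
scene lemon 0.94 [0.602 0.257 0.061] [310. 145.]
top garlic 0.96 [0.606 0.056 0.062] [324. 146.]
top garlic 0.51 [ 0.505 -0.193  0.023] [449. 200.]
scene garlic 0.82 [0.601 0.043 0.054] [362. 183.]
```

View pics/a.png

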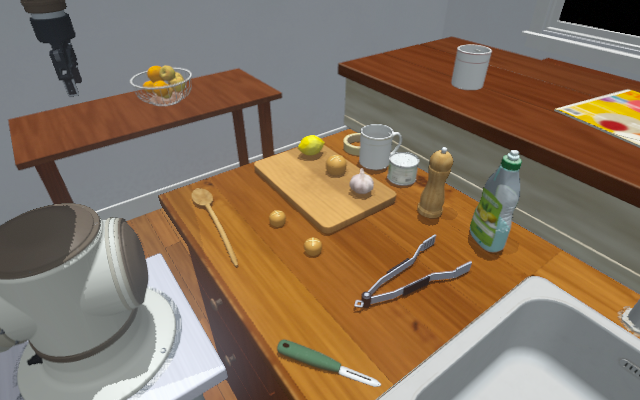

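View pics/b.png

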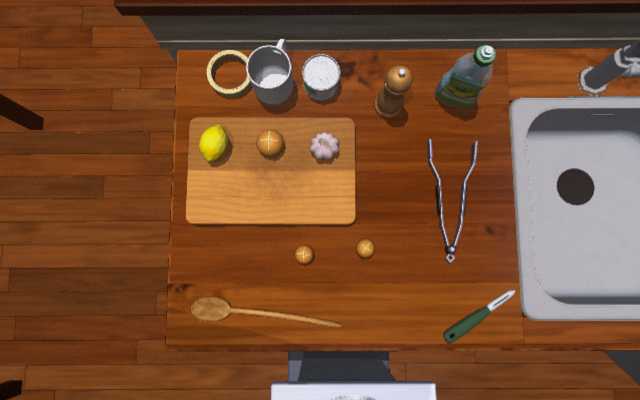

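Top view candidates for the roll: (269,145) on the board, about 27 px ≈ 54 mm across. The small rolls at (303,253) and (367,247) on the worktop are about 19 px ≈ 38 mm. I choose the one on the board, between lemon (213,143) and garlic (324,146). The only tongs have their pivot at (451,250) and mouth at (430..476,141). Next is a close crop of both.

```bash
cat > h.py <<'E'
from cell import *
import cv2,numpy as np
def K(i): return np.array([[i['fx'],0,i['cx']],[0,i['fy'],i['cy']],[0,0,1]])
def px(c,p,i=None):
    i=i or camera_info(c);q=np.array(i['world_to_cam'])@[*p,1];q=np.array([[q[0],-q[1],-q[2]]])
    return cv2.projectPoints(q,np.zeros(3),np.zeros(3),K(i),np.array(i['D'],float))[0].ravel()
def back(c,uv,z,i=None):
    i=i or camera_info(c);n=cv2.undistortPoints(np.array([[uv]],float),K(i),np.array(i['D'],float)).ravel()
    T=np.linalg.inv(np.array(i['world_to_cam']));d=T[:3,:3]@[n[0],-n[1],-1];o=T[:3,3]
    return o+d*(z-o[2])/d[2]
E
python3 - <<'E'
from h import *
b=cv2.imread("pics/b.png")
A=cv2.resize(b[125:265,415:490],None,fx=4,fy=4,interpolation=3)
B=cv2.resize(b[115:185,185:305+50],None,fx=2.9,fy=2.9,interpolation=3)
B=cv2.copyMakeBorder(B,0,A.shape[0]-B.shape[0],0,0,0)
cv2.imwrite("pics/c.png",np.hstack([A,B]))
E
```

```text
(no output)
```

View pics/c.png

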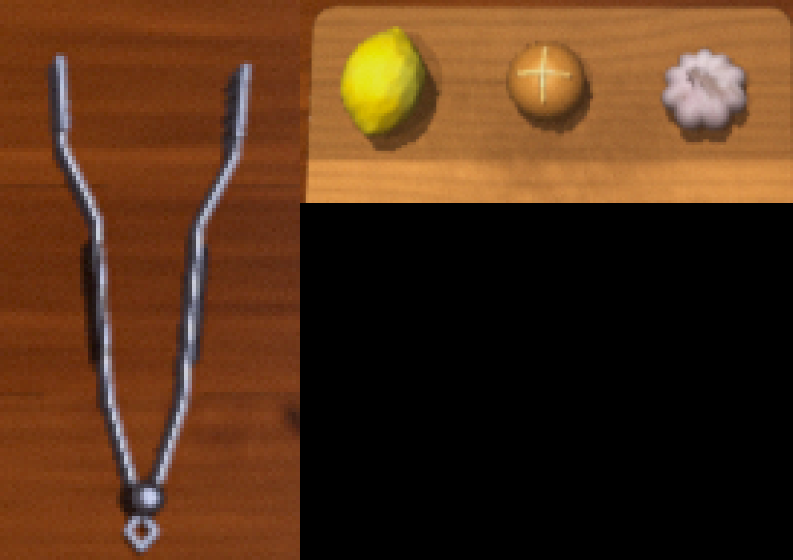

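The crop confirms a cross-cut roll (about 27 px) between lemon and garlic. The tongs' paddle tips are at full-image (430,139.5) and (476.8,141.5), the pivot at (451.2,249.2).

```bash
python3 - <<'E'
from h import *
from scipy.spatial.transform import Rotation as R
P=lambda u,v,z:back("top",(u,v),z)
a=P(430,139.5,.024);b=P(476.8,141.5,.024);p=P(451.2,249.2,.028)
c=P(415+60/4,125+130/4,.024);d=P(415+237/4,125+150/4,.024)
m=(a+b)/2;v=(m-p)[:2];print(a,b,p,np.linalg.norm(v),"yaw",np.degrees(np.arctan2(v[1],v[0])), "yaw perp",np.degrees(np.arctan2((b-a)[0],-(b-a)[1])))
u=v/np.linalg.norm(v);print("grip from pivot",p[:2]+.1*u,"from tips",m[:2]-.125*u)
# roll circle
for z in(.022+.02,): print("roll",P(269.2,143.3,z),P(213.3,143,.05),P(328-1,146,.05))
s=get_state();r=R.from_rotvec(s['ee_rot']);print(r.as_matrix().round(3),s['tcp_pos'])
E
```

```text
[ 0.62907597 -0.15894279  0.024     ] [ 0.62444979 -0.25335126  0.024     ] [ 0.40713542 -0.19153441  0.028     ] 0.22011303729420337 yaw -3.806486063474163 yaw perp -2.8053537634561208
grip from pivot [ 0.50691482 -0.1981731 ] from tips [ 0.50203864 -0.19784867]
roll [0.61773891 0.16527097 0.042     ] [0.61662029 0.274836   0.05      ] [0.60967103 0.05033412 0.05      ]
[[-0.972  0.236 -0.   ]
 [ 0.236  0.972  0.   ]
 [ 0.     0.    -1.   ]] [0.12954118 0.53451722 0.23131443]
```

move_arm(
  targets=[
    [[-0.26, -0.3, 0], [0, 0, -10], 1],
    [[-0.26, -0.3, 0], [0, 0, -10], 1],
    [[-0.26, -0.3, 0], [0, 0, -10], 1],
    [[-0.26, -0.3, 0], [0, 0, -10], 1],
    [[-0.26, -0.3, 0], [0, 0, -10], 1],
    [[-0.26, -0.3, 0], [0, 0, -10], 1],
    [[-0.26, -0.3, 0], [0, 0, -10], 1],
    [[-0.26, -0.3, 0], [0, 0, -10], 1],
  ],
)

```text
time: 1.6
tcp_pos: [0.3119, 0.1798, 0.2316]
ee_rot: [0.099, 3.139, 0.001]
wrist_force: [0.8, 1.0, 0.3]
grip_width: 0.0854
finger_force: 0.0
```

```bash
cat >> h.py <<'E'
from scipy.spatial.transform import Rotation as R
def delta(pos,yyaw=None):
    s=get_state();r=R.from_rotvec(s['ee_rot']);M=r.as_matrix()
    print("t",round(s['time'],2),"tcp",np.round(s['tcp_pos'],4),"F",np.round(s['wrist_force'],1),"w",round(s['grip_width'],4),"ff",s['finger_force'])
    print("y yaw",np.degrees(np.arctan2(M[1,1],M[0,1])).round(2),"z",M[:,2].round(4),"shift",np.round(M.T@(np.array(pos)-s['tcp_pos']),4))
    if yyaw is not None:
        a=np.radians(yyaw);y=np.array([np.cos(a),np.sin(a),0]);z=np.array([0,0,-1.]);T=np.stack([np.cross(y,z),y,z],1)
        print("turn",np.degrees((r.inv()*R.from_matrix(T)).as_rotvec()).round(2))
E
python3 -c "
from h import *
delta([.46,-.198,.17],86.5)"
```

```text
t 1.6 tcp [0.3119 0.1798 0.2316] F [0.8 1.  0.3] w 0.0854 ff 0.0
y yaw 86.39 z [ 1.1e-03  6.0e-04 -1.0e+00] shift [-0.1715 -0.3678  0.0616]
turn [ 0.04  0.06 -0.11]
```

move_arm(
  targets=[
    [[-0.215, -0.365, 0.04], [0, 0, 0], 1],
    [[-0.215, -0.365, 0.04], [0, 0, 0], 1],
    [[-0.215, -0.365, 0.04], [0, 0, 0], 1],
    [[-0.215, -0.365, 0.04], [0, 0, 0], 1],
    [[-0.215, -0.365, 0.04], [0, 0, 0], 1],
    [[-0.215, -0.365, 0.04], [0, 0, 0], 1],
    [[-0.215, -0.365, 0.04], [0, 0, 0], 1],
    [[-0.215, -0.365, 0.04], [0, 0, 0], 1],
  ],
)

```text
time: 2.4
tcp_pos: [0.4921, -0.1758, 0.1936]
ee_rot: [0.1, 3.139, -0.0]
wrist_force: [0.6, 1.1, -0.0]
grip_width: 0.0852
finger_force: 0.0
```

move_arm(
  targets=[
    [[-0.02, -0.025, 0.03], [0, 0, 0], 1],
    [[-0.02, -0.025, 0.03], [0, 0, 0], 1],
  ],
)

```text
time: 2.6
tcp_pos: [0.5099, -0.2023, 0.1589]
ee_rot: [-0.104, -3.135, -0.002]
wrist_force: [-0.8, 1.1, -1.4]
grip_width: 0.0856
finger_force: 0.0
```

```bash
python3 - <<'E'
from h import *
delta([.504,-.198,.15],86.5)
i=camera_info("wrist");w=camera("wrist");np.save("w.npy",np.array(i['world_to_cam']))
cv2.imwrite("pics/w.png",cv2.cvtColor(w,cv2.COLOR_RGB2BGR))
print(np.linalg.inv(i['world_to_cam'])[:3,3])
E
```

```text
t 2.6 tcp [ 0.5099 -0.2023  0.1589] F [-0.8  1.1 -1.4] w 0.0856 ff 0.0
y yaw 86.19 z [-0.0052  0.0017 -1.    ] shift [0.0061 0.0039 0.009 ]
turn [ 0.08 -0.3  -0.31]
[ 0.44495837 -0.19792136  0.30269981]
```

View pics/w.png

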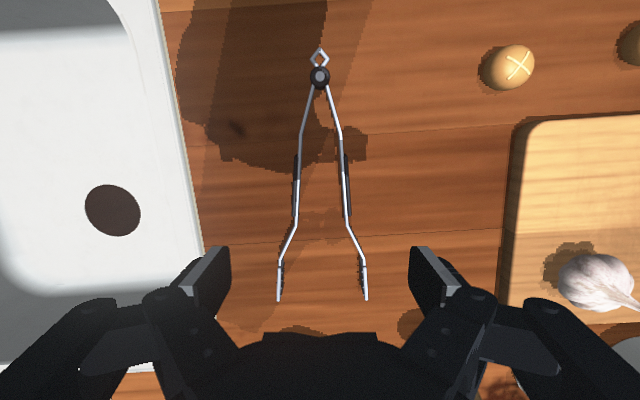

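The wrist view shows the tongs' pivot at (319.5,76), paddle tips at (279,299) and (366,299), and grip plates around (297,180) and (346,180).

```bash
python3 - <<'E'
from h import *
P=lambda u,v,z:back("wrist",(u,v),z)
p=P(319.5,76,.028);
for zt in(.026,.013):
  a=P(279,299,zt);b=P(366,299,zt);m=(a+b)/2;v=(m-p)[:2];L=np.linalg.norm(v);u=v/L
  print(zt,p,a,b,L,np.linalg.norm(a-b),"yaw",np.degrees(np.arctan2(u[1],u[0])),p[:2]+.1*u,m[:2]-.125*u)
print(P(295,156,.024),P(295,212,.024),P(346,156,.024),P(347.5,214,.024))
E
```

```text
0.026 [ 0.40747527 -0.19350693  0.028     ] [ 0.62520541 -0.25111838  0.026     ] [ 0.63138979 -0.15851344  0.026     ] 0.22111172745184138 0.0928112128501202 yaw -2.9317282465889516 [ 0.50734438 -0.19862153] [ 0.5034612  -0.19842266]
0.013 [ 0.40747527 -0.19350693  0.028     ] [ 0.63364356 -0.25366681  0.013     ] [ 0.64011641 -0.15674232  0.013     ] 0.22970276061029493 0.0971403801443905 yaw -2.919054635668399 [ 0.50734551 -0.19859944] [ 0.51204217 -0.19883893]
[ 0.47517065 -0.22107544  0.024     ] [ 0.53018169 -0.22589086  0.024     ] [ 0.47834032 -0.17314514  0.024     ] [ 0.53570343 -0.17408509  0.024     ]
```

move_arm(
  targets=[
    [[0.005, 0.003, 0.05], [0, 0, -0.7], 1],
    [[0.005, 0.003, 0.1], [0, 0, -0.7], 1],
    [[0.005, 0.003, 0.1], [0, 0, -0.7], 1],
    [[0.005, 0.003, 0.1], [0, 0, -0.7], 1],
  ],
)

```text
time: 3.05
tcp_pos: [0.5051, -0.1958, 0.0653]
ee_rot: [0.079, 3.14, 0.0]
wrist_force: [0.3, -0.1, 0.5]
grip_width: 0.0857
finger_force: 0.0
```

```bash
python3 -c "
from h import *
delta([.505,-.1985,-.002],87)"
```

```text
t 3.05 tcp [ 0.5051 -0.1958  0.0653] F [ 0.3 -0.1  0.5] w 0.0857 ff 0.0
y yaw 87.12 z [ 1.e-04  0.e+00 -1.e+00] shift [-0.     -0.0027  0.0673]
turn [0.   0.01 0.12]
```

move_arm(
  targets=[
    [[0, -0.0025, 0.03], [0, 0, 0], 1],
    [[0, -0.0025, 0.055], [0, 0, 0], 1],
    [[0, -0.0025, 0.066], [0, 0, 0], 1],
    [[0, -0.0025, 0.066], [0, 0, 0], 0.8],
    [[0, -0.0025, 0.066], [0, 0, 0], 0.7],
    [[0, -0.0025, 0.066], [0, 0, 0], 0.65],
  ],
  newtons=20,
)

```text
time: 3.65
tcp_pos: [0.5065, -0.1994, 0.0004]
ee_rot: [0.08, 3.137, -0.002]
wrist_force: [-0.7, 0.6, 5.1]
grip_width: 0.0554
finger_force: 6.1
```

move_arm(
  targets=[
    [[0, 0, 0], [0, 0, 0], 0.62],
    [[0, 0, 0], [0, 0, 0], 0.6],
    [[0, 0, 0], [0, 0, 0], 0.58],
    [[0, 0, 0], [0, 0, 0], 0.58],
    [[0, 0, 0], [0, 0, 0], 0.58],
  ],
)

```text
time: 4.15
tcp_pos: [0.5072, -0.1993, 0.0012]
ee_rot: [0.079, 3.135, -0.002]
wrist_force: [-0.4, 1.7, 10.5]
grip_width: 0.0494
finger_force: 9.4
```

```bash
python3 - <<'E'
from h import *
delta([.505,-.1985,-.002],87)
w=camera("wrist");cv2.imwrite("pics/w2.png",cv2.cvtColor(w,cv2.COLOR_RGB2BGR))
E
```

```text
t 4.15 tcp [ 0.5072 -0.1993  0.0012] F [-0.4  1.7 10.5] w 0.0494 ff 9.397182471002452
y yaw 87.11 z [ 0.0051 -0.0012 -1.    ] shift [0.0022 0.0007 0.0032]
turn [-0.05  0.3   0.11]
```

View pics/w2.png

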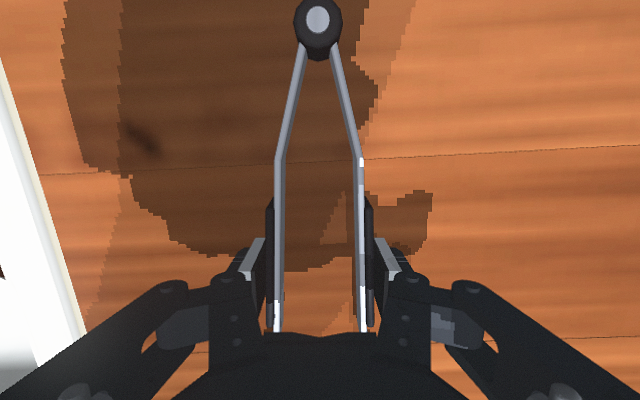

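The tongs are held between the pads, pivot at (318,20) and centred. The fingertips press lightly on the table. Lifting now.

move_arm(
  targets=[
    [[0, 0, -0.01], [0, 0, 0], 0.58],
    [[0.01, 0, -0.03], [0, 0, 0], 0.58],
    [[0.025, 0, -0.06], [0, 0, 0], 0.58],
    [[0.04, 0, -0.1], [0, 0, 0], 0.58],
    [[0.05, 0, -0.14], [0, 0, 0], 0.58],
    [[0.05, 0, -0.18], [0, 0, 0], 0.58],
    [[0.05, 0, -0.2], [0, 0, 0], 0.58],
    [[0.05, 0, -0.2], [0, 0, 0], 0.58],
  ],
)

```text
time: 5.0
tcp_pos: [0.4562, -0.1969, 0.2025]
ee_rot: [0.08, 3.134, -0.004]
wrist_force: [0.4, 0.2, -1.3]
grip_width: 0.0498
finger_force: 4.2
```

```bash
python3 - <<'E'
from h import *
delta([.46,.164,.2],90)
E
```

```text
t 5.0 tcp [ 0.4562 -0.1969  0.2025] F [ 0.4  0.2 -1.3] w 0.0498 ff 4.247431079602393
y yaw 87.06 z [ 0.0061 -0.0027 -1.    ] shift [0.0147 0.3606 0.0015]
turn [-0.15  0.35 -2.94]
```

move_arm(
  targets=[
    [[0.002, 0.03, 0], [0, 0, -1], 0.58],
    [[0.004, 0.07, 0], [0, 0, -2], 0.58],
    [[0.006, 0.11, 0], [0, 0, -3], 0.58],
    [[0.008, 0.155, 0], [0, 0, -3], 0.58],
    [[0.01, 0.2, 0], [0, 0, -3], 0.58],
    [[0.012, 0.245, 0], [0, 0, -3], 0.58],
    [[0.014, 0.29, 0], [0, 0, -3], 0.58],
    [[0.015, 0.32, 0], [0, 0, -3], 0.58],
  ],
)

```text
time: 5.8
tcp_pos: [0.4557, 0.1265, 0.1973]
ee_rot: [0.004, -3.141, -0.0]
wrist_force: [0.1, -0.4, -1.2]
grip_width: 0.0497
finger_force: 4.2
```

move_arm(
  targets=[
    [[0, 0.03, 0], [0, 0, 0], 0.58],
    [[0, 0.04, 0], [0, 0, 0], 0.58],
    [[0, 0.04, 0], [0, 0, 0], 0.58],
    [[0, 0.04, 0], [0, 0, 0], 0.58],
  ],
)

```text
time: 6.2
tcp_pos: [0.4563, 0.1633, 0.1975]
ee_rot: [0.002, -3.141, 0.001]
wrist_force: [0.2, -0.7, -0.8]
grip_width: 0.0495
finger_force: 4.2
```

```bash
python3 - <<'E'
from h import *
delta([.46,.164,.2],90)
o=[cv2.cvtColor(camera(c),cv2.COLOR_RGB2BGR) for c in("wrist","top","scene")]
A=cv2.resize(o[1][90:240,190:390],(400,300),interpolation=3);B=cv2.resize(o[2][110:260,240:440],(400,300),interpolation=3)
C=cv2.resize(o[0],(480,300))
cv2.imwrite("pics/m.png",np.vstack([np.hstack([A,B]),cv2.copyMakeBorder(C,0,0,0,320,0)]))
np.save("top2.npy",o[1])
cv2.imwrite("pics/wr.png",o[0])
for c in("wrist","top","scene"):
  for l in("roll","lemon","garlic"):
    for d in boxes_of(c,l): print(c,l,round(d['conf'],2),np.round(d['location'],4))
E
```

```text
t 6.2 tcp [0.4563 0.1633 0.1975] F [ 0.2 -0.7 -0.8] w 0.0495 ff 4.247870007784513
y yaw 90.07 z [-5.e-04 -6.e-04 -1.e+00] shift [-0.0037  0.0007 -0.0025]
turn [-0.03 -0.03  0.07]
wrist roll 0.96 [ 0.4094 -0.0191  0.023 ]
wrist roll 0.84 [0.6014 0.1639 0.0569]
wrist roll 0.61 [0.3953 0.0981 0.0238]
wrist lemon 0.58 [0.6241 0.2851 0.0757]
wrist garlic 0.74 [0.415  0.1599 0.2199]
top roll 0.83 [ 0.4106 -0.0258  0.025 ]
top roll 0.58 [0.4022 0.0983 0.0245]
top roll 0.5 [0.6125 0.1499 0.0594]
top garlic 0.97 [0.6072 0.0565 0.0631]
scene roll 0.81 [ 0.4032 -0.0358  0.0237]
scene roll 0.7 [0.3935 0.0833 0.0191]
scene roll 0.57 [0.608  0.1446 0.0537]
scene lemon 0.89 [0.6052 0.258  0.062 ]
scene garlic 0.62 [0.602  0.0425 0.0554]
```

View pics/m.png

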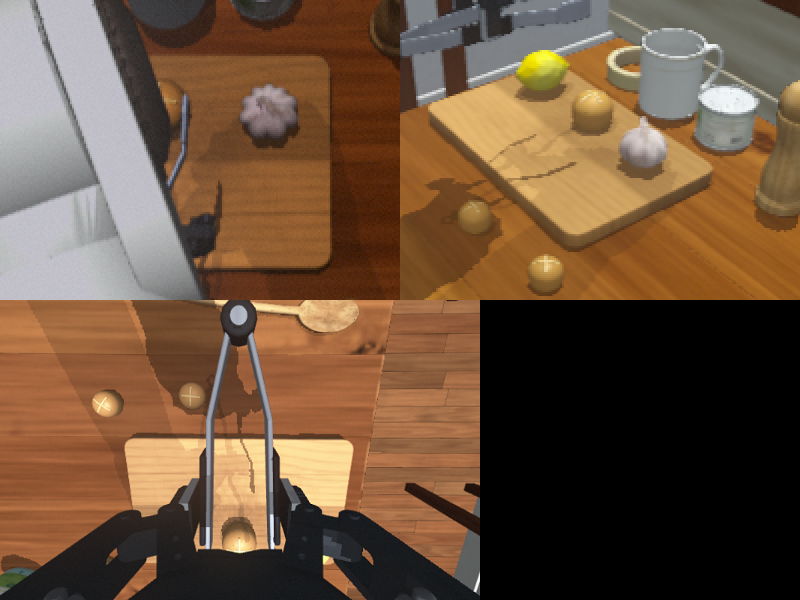

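The tongs are held straight (pivot at wrist px ≈(318,27)). The roll shows between the arms, edges at u≈295–341 and near edge at v≈288. The board is undisturbed.

```bash
python3 - <<'E'
from h import *
w=cv2.imread("pics/wr.png")
cv2.imwrite("pics/wr2.png",cv2.resize(w[270:335,270:370],None,fx=6,fy=6,interpolation=3))
print(back("wrist",(318,288),.042),back("wrist",(295,315),.042),back("wrist",(341,315),.042))
# predicted silhouettes for candidates
for x in(.604,.608,.612,.616):
  print(x,[px("wrist",(x+.027*np.cos(a),.164+.027*np.sin(a),.022+h)).round(1).tolist() for a,h in((np.pi,.012),(np.pi,.024),(np.pi/2,.02),(-np.pi/2,.02))],px("wrist",(x,.164,.064)).round(1),
  [px("top",(x+.027*np.cos(a),.164+.027*np.sin(a),.04)).round(1).tolist() for a in (0,np.pi,np.pi/2,-np.pi/2)])
p=back("wrist",(318,27),.2+.028);print(p)
# tool-frame of pivot
E
```

```text
[0.57594786 0.16271758 0.042     ] [0.6113951  0.13587578 0.042     ] [0.61135108 0.18954541 0.042     ]
0.604 [[319.1, 285.0], [319.1, 290.8], [342.4, 309.5], [295.8, 309.5]] [319.1 322. ] [[270.0, 137.1], [269.7, 163.5], [256.3, 150.3], [283.4, 150.2]]
0.608 [[319.1, 288.1], [319.1, 293.9], [342.3, 312.5], [295.9, 312.5]] [319.1 325.2] [[270.0, 135.2], [269.7, 161.6], [256.3, 148.4], [283.4, 148.3]]
0.612 [[319.1, 291.1], [319.1, 297.1], [342.2, 315.5], [296.0, 315.4]] [319.1 328.3] [[270.1, 133.2], [269.8, 159.6], [256.4, 146.4], [283.5, 146.3]]
0.616 [[319.1, 294.1], [319.1, 300.2], [342.2, 318.4], [296.0, 318.4]] [319.1 331.4] [[270.1, 131.3], [269.8, 157.6], [256.4, 144.5], [283.5, 144.4]]
[0.36063721 0.16356417 0.228     ]
```

View pics/wr2.png

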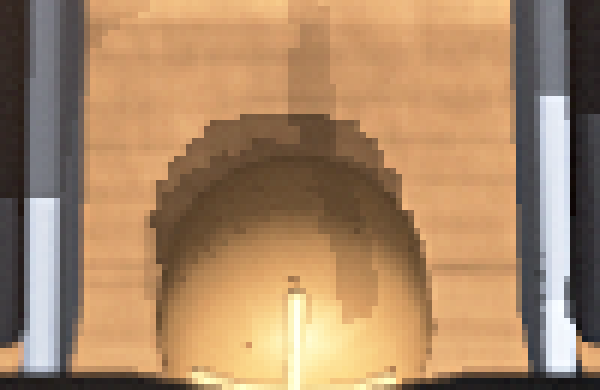

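Roll centre is at about (0.615, 0.164). I'll hover over it with the mouth just above the crown and check.

move_arm(
  targets=[
    [[-0.02, 0, 0.02], [0, 0, 0], 0.58],
    [[-0.04, 0.0005, 0.05], [0, 0, 0], 0.58],
    [[-0.05, 0.0005, 0.085], [0, 0, 0], 0.58],
    [[-0.051, 0.0005, 0.105], [0, 0, 0], 0.58],
    [[-0.051, 0.0005, 0.105], [0, 0, 0], 0.58],
  ],
)

```text
time: 7.3
tcp_pos: [0.5059, 0.164, 0.0893]
ee_rot: [0.002, -3.136, 0.003]
wrist_force: [-0.3, -0.1, -0.6]
grip_width: 0.0493
finger_force: 4.2
```

```bash
python3 - <<'E'
from h import *
delta([.508,.164,.03],90)
o=[cv2.cvtColor(camera(c),cv2.COLOR_RGB2BGR) for c in("wrist","top","scene")]
A=cv2.resize(o[1][100:220,220:340],(300,300),interpolation=3);B=cv2.resize(o[2][125:225,270:430],(480,300),interpolation=3)
cv2.imwrite("pics/m2.png",np.vstack([np.hstack([A,B]),cv2.copyMakeBorder(cv2.resize(o[0],(400,250)),0,0,0,380,0)]))
z=.078
for n,p in dict(rolltop=(.615,.164,.064),tipL_low=(.635,.208,z),tipR_low=(.635,.12,z)).items(): q=px("scene",p);print(n,((q-[270,125])*3).round())
E
```

```text
t 7.3 tcp [0.5059 0.164  0.0893] F [-0.3 -0.1 -0.6] w 0.0493 ff 4.248363216102007
y yaw 90.07 z [-0.0053 -0.0018 -1.    ] shift [-0.0025  0.0001  0.0593]
turn [-0.1  -0.31  0.07]
rolltop [194.  95.]
tipL_low [182.  54.]
tipR_low [246.  95.]
```

View pics/m2.png

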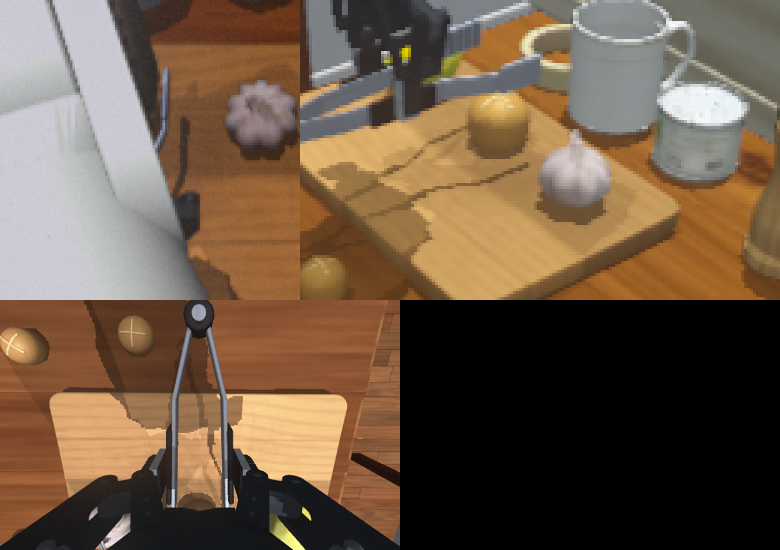

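Scene crop: the right paddle's lower tip is at (540,88), about 83 mm up, just above the roll's crown at (498,95), and the paddles straddle it. Descending.

move_arm(
  targets=[
    [[-0.002, 0, 0.02], [0, 0, 0], 0.58],
    [[-0.002, 0, 0.04], [0, 0, 0], 0.58],
    [[-0.002, 0, 0.054], [0, 0, 0], 0.58],
    [[-0.002, 0, 0.054], [0, 0, 0], 0.58],
  ],
)

```text
time: 7.85
tcp_pos: [0.5088, 0.1645, 0.038]
ee_rot: [0.002, -3.14, 0.001]
wrist_force: [-1.1, -0.3, -0.6]
grip_width: 0.0498
finger_force: 4.2
```

```bash
python3 - <<'E'
from h import *
delta([.508,.164,.03],90)
o=cv2.cvtColor(camera("scene"),cv2.COLOR_RGB2BGR)
cv2.imwrite("pics/m3.png",cv2.resize(o[115:215,270:430],(640,400),interpolation=3))
for z in(.022,.03): print([((px("scene",p)-[270,115])*4).round() for p in((.635,.12,z),(.595,.12,z))])
E
```

```text
t 7.85 tcp [0.5088 0.1645 0.038 ] F [-1.1 -0.3 -0.6] w 0.0498 ff 4.248235431150533
y yaw 90.08 z [-1.3e-03 -4.0e-04 -1.0e+00] shift [ 0.0008 -0.0005  0.008 ]
turn [-0.02 -0.07  0.08]
[array([324., 242.]), array([275., 262.])]
[array([325., 231.]), array([276., 252.])]
```

View pics/m3.png

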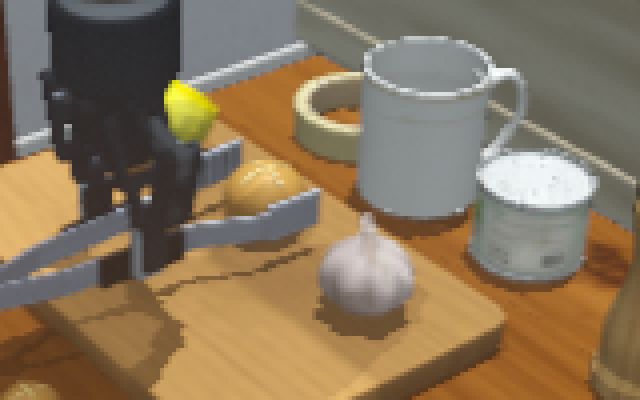

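The paddles straddle the roll, right tip's lower corner at (318,225), about 33 mm up. I'll go 4 mm lower and 2 mm forward, then squeeze.

move_arm(
  targets=[
    [[-0.002, 0, 0.004], [0, 0, 0], 0.58],
    [[-0.002, 0, 0.004], [0, 0, 0], 0.56],
    [[-0.002, 0, 0.004], [0, 0, 0], 0.53],
    [[-0.002, 0, 0.004], [0, 0, 0], 0.5],
    [[-0.002, 0, 0.004], [0, 0, 0], 0.47],
    [[-0.002, 0, 0.004], [0, 0, 0], 0.45],
    [[-0.002, 0, 0.004], [0, 0, 0], 0.42],
    [[-0.002, 0, 0.004], [0, 0, 0], 0.4],
  ],
  newtons=35,
)

```text
time: 8.7
tcp_pos: [0.5115, 0.1646, 0.0349]
ee_rot: [-0.002, 3.141, 0.0]
wrist_force: [-0.1, 0.7, 0.1]
grip_width: 0.0378
finger_force: 35.0
```

move_arm(
  targets=[
    [[0, 0, 0], [0, 0, 0], 0.35],
    [[0, 0, 0], [0, 0, 0], 0.3],
    [[0, 0, 0], [0, 0, 0], 0.2],
    [[0, 0, 0], [0, 0, 0], 0.2],
    [[0, 0, 0], [0, 0, 0], 0.2],
  ],
)

```text
time: 9.2
tcp_pos: [0.5115, 0.1646, 0.0348]
ee_rot: [-0.002, 3.141, 0.0]
wrist_force: [-0.6, 0.3, 0.6]
grip_width: 0.0379
finger_force: 35.0
```

Shut at about 38 mm with 35 N, so the tongs are on the roll. Lift.

move_arm(
  targets=[
    [[0, 0, -0.005], [0, 0, 0], 0.2],
    [[0, 0, -0.015], [0, 0, 0], 0.2],
    [[0, 0, -0.035], [0, 0, 0], 0.2],
    [[0, 0, -0.06], [0, 0, 0], 0.2],
    [[0, 0, -0.085], [0, 0, 0], 0.2],
    [[0, 0, -0.11], [0, 0, 0], 0.2],
    [[0, 0, -0.135], [0, 0, 0], 0.2],
    [[0, 0, -0.15], [0, 0, 0], 0.2],
  ],
)

```text
time: 10.0
tcp_pos: [0.5117, 0.1647, 0.1876]
ee_rot: [-0.002, 3.139, 0.001]
wrist_force: [0.1, 0.4, -1.7]
grip_width: 0.038
finger_force: 35.3
```

move_arm(
  targets=[
    [[0, 0, -0.005], [0, 0, 0], 0.2],
    [[0, 0, -0.005], [0, 0, 0], 0.2],
    [[0, 0, -0.005], [0, 0, 0], 0.2],
    [[0, 0, -0.005], [0, 0, 0], 0.2],
    [[0, 0, -0.005], [0, 0, 0], 0.2],
  ],
)

```text
time: 10.5
tcp_pos: [0.5111, 0.1645, 0.1888]
ee_rot: [0.002, -3.14, 0.001]
wrist_force: [-0.4, -0.1, -1.8]
grip_width: 0.0381
finger_force: 35.3
```

```bash
python3 - <<'E'
from h import *
delta([.508,.164,.19],90)
o=[cv2.cvtColor(camera(c),cv2.COLOR_RGB2BGR) for c in("scene","wrist")]
A=cv2.resize(o[0][60:210,240:400],(640,600),interpolation=3)
cv2.imwrite("pics/m4.png",A)
for d in boxes_of("scene","roll"): print(round(d['conf'],2),np.round(d['location'],3))
for h in(.15,.16,.17,.18,.19): print(h,((px("scene",(.615,.164,h))-[240,60])*4).round())
E
```

```text
t 10.5 tcp [0.5111 0.1645 0.1888] F [-0.4 -0.1 -1.8] w 0.0381 ff 35.34633457660675
y yaw 90.08 z [-1.3e-03 -5.0e-04 -1.0e+00] shift [ 0.0031 -0.0005 -0.0012]
turn [-0.03 -0.08  0.08]
0.75 [0.393 0.083 0.018]
0.68 [0.607 0.155 0.215]
0.53 [ 0.402 -0.035  0.021]
0.49 [0.603 0.255 0.062]
0.4 [0.494 0.153 0.2  ]
0.15 [382. 264.]
0.16 [382. 249.]
0.17 [382. 233.]
0.18 [383. 218.]
0.19 [383. 202.]
```

View pics/m4.png

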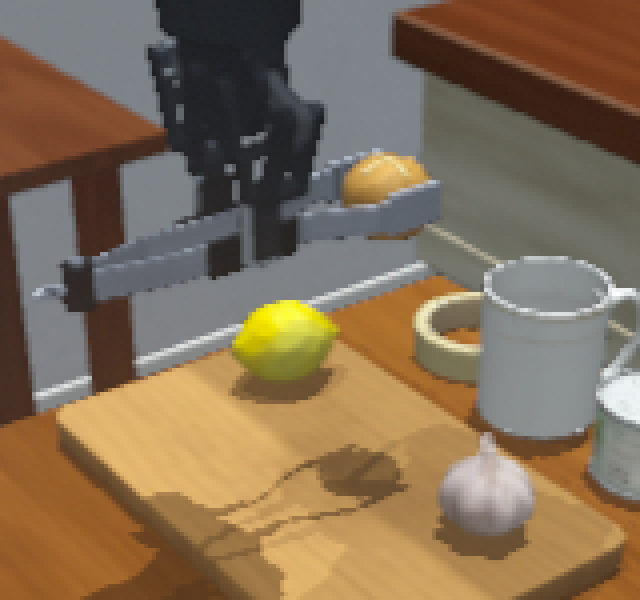

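The roll, at (385,195), is upright in the paddles about 15 cm above the board. The lemon and garlic are untouched, and the wrist force is steady. Handing in.

```bash
python3 -c "
from cell import *
print(job_done())"
```

```text
the job is handed in; nothing more can be done
None
```

The job is handed in: the tongs hold the roll upright and still about 15 cm above the board, touched only by the tongs, with the lemon and garlic still in place; it took about 10.5 s of the 42 s allowed.

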